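Tip the optical check module out of its foam and lay it window up

TASK

The white check module lies window down in its tight foam insert, out of reach of the fingers. Press down its stepped end, which hangs over the hollow by the thumb notch, so that the other end tips up and stays up by itself once you let go; then take the module out by the raised end, turn it over and lay it flat, window up, wholly on the flat mat so that the window can be wiped. Leave the timer, the vial, the marker and the carton where they are.

Things in the scene. Friction and masses are not known exactly. Their poses are not given: they have to be found in the camera images.
- module: White check module, 90 (x) x 44 (y) x 24 (z) mm, about 0.12 kg. Origin: centre of its window face (down at the start); z points out of the opposite face (up at the start, down when done). Full block from x -35 to +45; at the -x end (x -45 to -35) only a ledge z 0 to 8 mm: the stepped end. Centre of mass x +3, z +12 mm.
- window (a point): Centre of the module's black window, 42 x 24 mm, flush in the module's face z = 0. The opposite face has a metal plate, and five grey ribs at the +x end, the end that is to rise.
- corner1 (a point): Corner of the module at its local x 45, y 22, z 4 mm.
- corner2 (a point): Corner of the module at its local x 45, y -22, z 4 mm.
- corner3 (a point): Corner of the module at its local x -45, y 22, z 4 mm.
- corner4 (a point): Corner of the module at its local x -45, y -22, z 4 mm.
- foam: Grey foam insert, fixed to the worktop, 50 mm high, x -58 to +56, y -42 to +42 mm. Origin on the worktop below the middle of its pocket; x along the module's x at the start. Pocket 93 x 47 mm (1.5 mm play round the module, which starts flush with the top). Pocket floor at z 26 mm for x above 0; for x below 0 a well down to z 4 mm.
- pivot (a point): Middle of the edge of the pocket floor (foam x 0, z 26 mm) on which the module pivots when its -x end is pressed. Past about 20 degrees it goes on by its own weight and rests about 29 degrees tilted, -x end in the well. The raised end's top corner then stands 19 mm above the foam at about foam x +28 mm: pinch its side faces (44 mm apart) there.
- notch (a point): Middle of the thumb notch in the foam's -x end wall (foam x -52, z 34 mm): 47 mm wide, cut down to z 34 mm, so a finger pressing the stepped end may reach beyond the module's end.
- mat: The wiping mat, flat grey with a dark edge, fixed to the worktop: 130 (x) x 120 (y) x 3 mm. Origin at the centre of its underside.
- timer: Bystander: small white count-down timer with three keys, 66 x 66 x 18 mm. Origin at the centre of its underside.
- vial: Bystander: small screw-lid vial, 24 mm across, 34 mm high. Origin at the centre of its underside.
- marker: Bystander: marker pen lying on the worktop, 135 mm long (along its y), 19 mm thick. Origin at the centre of its underside.
- carton: Bystander: small carton of slides, 33 x 82 x 56 mm. Origin at the centre of its underside.

How it is judged:
On the way:
1. the module rests tipped up in its pocket (more than 17 degrees), touched by nothing of the robot (angle between module's own z axis and vertical between 0.3 and 0.9 rad and horizontal distance between module and foam below 0.03 m and contact force between module and the fingers below 0.05 N and contact force between module and the arm below 0.05 N and linear speed of module below 0.05 m/s), for 0.2 s.
At the end, for the whole second after the job is handed in: The module lies at rest on the mat, window up and flat (within 4 degrees), all four of its corners within the mat's outline (up to 2 mm over its edge is allowed) (angle between module's own z axis and vertical above 3.07 rad and x of corner1 in the frame of mat between -0.067 and 0.067 m and y of corner1 in the frame of mat between -0.062 and 0.062 m and x of corner2 in the frame of mat between -0.067 and 0.067 m and y of corner2 in the frame of mat between -0.062 and 0.062 m and x of corner3 in the frame of mat between -0.067 and 0.067 m and y of corner3 in the frame of mat between -0.062 and 0.062 m and x of corner4 in the frame of mat between -0.067 and 0.067 m and y of corner4 in the frame of mat between -0.062 and 0.062 m and height (world z) of window below 0.03 m and contact force between module and mat above 0.3 N and linear speed of module below 0.01 m/s and angular speed of module below 0.1 rad/s); the robot touches nothing.
It fails at once if the timer is moved more than 30 mm (distance of timer from where it was at the start of the episode above 0.03 m).
It fails at once if the vial is moved more than 30 mm (distance of vial from where it was at the start of the episode above 0.03 m).
It fails at once if the marker is moved more than 30 mm (distance of marker from where it was at the start of the episode above 0.03 m).
It fails at once if the carton is moved more than 30 mm (distance of carton from where it was at the start of the episode above 0.03 m).
It also fails if it takes over 61 s, if anything falls off the work surface, if the arm or the gripper's body presses on something with over 40 N, if the wrist force passes 120 N, or if a joint passes its speed limit or range.

ROBOT

A 6-joint arm with a two-finger parallel gripper is mounted at the origin on a cart in front of the work surface, level with it; the furniture and walls round the work are solid. World frame = base frame: x ahead of the robot, y to its left, z up, the work surface at z = 0. Lengths are in m, angles in rad, forces in N, time in s.
With the tool pointing down it reaches from about 0.3 to 0.85 m from the base axis. Payload 4.2 kg.
Tool frame: the origin (TCP) lies midway between the tips of the shut fingers; the grasp point (between the pads) lies 19 mm behind it; z points along the fingers, y is the line along which they close (so a half turn about z gives the same grasp; the last joint's range is limited). The gripper opens to 91 mm and grips with 3 to 60 N. Pads are 32 mm wide; open, the fingers measure 118 mm over their backs; the gripper's body (76 mm by 178 mm) begins 60 mm behind the grasp point.
Start: joints at [1.169, 0.32, 1.565, -0, 1.257, -0.02], TCP at [0.214, 0.534, 0.214] pointing down, gripper open.
Joint ranges: [-3.11, 3.11], [-0.84, 2.01], [0.21, 2.61], [-1.34, 4.49], [0.05, 2.63], [-2.56, 2.56]. Speed limits (rad/s): [2.57, 2.57, 3.14, 3.14, 3.14, 3.14].

INTERFACE

Orientations are given as a rotation vector (axis times angle).
In Python, from station import * gives the robot as it stands. The module is installed in compiled form; this text tells all that it offers.
- The arm moves only by the tool arm_command, never from a script. Its argument "targets" is one flat list of numbers, 4 for each row, row after row: the shift along the tool's x, y, z scaled (see below), then the turn about the tool's z scaled (see below). In form: [dx, dy, dz, roll, dx, dy, dz, roll, ...]. A call has 1 to 12 rows; each row shifts and turns the commanded pose from where the row before left it, along the tool's axes as they then stand; what a row does not reach is not made up. The controller multiplies each number of a shift by 0.15 m and each number of a turn by 30 degrees. A row lasts 1/10 s, in which the tool goes at most 50 mm and 8.59 degrees, less where a joint would pass 70% of its speed; a pose out of reach is approached as far as the arm can. A call with a number of a shift or a turn outside -1 to 1 is refused whole. A call with a gripper value outside its range is refused whole. "hand" is the closure in counts, from 0 (fully open) to 255 (shut), set as the call begins (left out, the last holds). The fingers move at their own pace and stop on an object; "grip_force" is the grip in N (left out, the last holds). Time passes only in rows, so rows that do not move let the fingers close. It gives the time, the measured TCP pose, the force, the opening and the grip force at its end, in the units of the state.
- state(): the state, without advancing time (a new reading comes with each control period).
- grab_frame(name): name is "side" or "top" or "wrist"; returns a dict with "pixels" (420x560x3 uint8, red, green, blue), "fovy" (degrees; the focal length in pixels is half the picture's height over the tangent of half this angle, whatever the lens; pixels are square), "cx", "cy" (the principal point, pixels), "view" (4x4, takes a point from world to camera coordinates); the wrist camera has in their place "tool_from_camera" (4x4, takes a point from camera to tool coordinates, whose origin is the TCP and whose axes are the flange's). Camera axes: x right, y up, looking along -z (the intrinsics and any distortion apply to the point x, -y, -z); pixel columns grow to the right and rows downward; lengths in m; the calibration is good to about 2 mm. A picture is of the moment at which its call begins: read the wrist's pose just before it. There is no depth.
- sign_off(): hands the job in; it is judged then, once.
Trained networks look in a picture, given as the dict that the camera call returned (one of the last four; its "shot" number tells which), for a name from the list of things; names that differ only in an ending like _2 or _b are one class to them, and where a whole thing is asked for, a point or a joint stands for the part that bears it (a point fixed in the world has none). Each returns a list of dicts, best first, with "confidence" (0 to 1); they miss things now and then, are a little off and sometimes report something else, mostly with a low value. They report only what shows in the picture. A call takes as long as a camera call.
- look_for(picture, name): "point" ([column, row] in pixels, amid what is visible of it).
The state is a dict: "t": time; "joint_positions": joint angles; "joint_vel": joint speeds; "tau": joint torques, N m; "ee_pos": TCP position; "tcp_rot": TCP orientation; "ft_force": force on the tool from outside, world axes, zero at the start; "moment": the same for the moment, N m; "grip_width": finger opening in m; "grasp_force": force on a finger pad.
Only numpy, scipy, OpenCV 4.12 (cv2) and the standard library are available. Lean on these libraries where they do the work, as an engineer would, in place of code of your own. Each camera call takes 0.05 s, during which the arm holds its last target. There are 200 camera calls.

## Working session

There is one attempt and no reset: what is moved stays moved. The work goes in short steps, Python scripts to look and compute and a tool call to move; the robot and the scene stay as the last step left them, time stands still between calls to the robot, and variables do not carry over. Pictures are saved under pics/ and viewed, at most 10 in all, crops included, and the job is handed in when it is done.

Besides the shell and the picture viewer there is one more tool, called after ">>>" as name(argument=value, ...) on one line, values as JSON. arm_command: Moves the arm, as the interface text tells. Shifts and turns lie within -1 to 1; 1 stands for 0.15 m of shift or 30 degrees of turn. Its arguments: {"type":"object","properties":{"targets":{"type":"array","items":{"type":"number","minimum":-1,"maximum":1}},"hand":{"type":"number"},"grip_force":{"type":"number"}},"required":["targets"]}

```bash
mkdir -p pics
cat > h.py <<'E'
from station import *
import numpy as np, cv2
from scipy.spatial.transform import Rotation as R
def ray(pic,uv,st=None):
    px=pic["pixels"];H=px.shape[0];f=H/2/np.tan(np.radians(pic["fovy"])/2)
    d=np.array([(uv[0]-pic["cx"])/f,-(uv[1]-pic["cy"])/f,-1.])
    if "view" in pic: M=np.linalg.inv(np.array(pic["view"]))
    else:
        T=np.eye(4);T[:3,:3]=R.from_rotvec(st["tcp_rot"]).as_matrix();T[:3,3]=st["ee_pos"]
        M=T@np.array(pic["tool_from_camera"])
    return M[:3,3],M[:3,:3]@d
def at_z(pic,uv,z,st=None):
    o,d=ray(pic,uv,st);return o+d*(z-o[2])/d[2]
def save(pic,n,s=1.0): cv2.imwrite("pics/"+n+".png",cv2.resize(pic["pixels"][:,:,::-1],None,fx=s,fy=s))
E
python3 - <<'E'
from h import *
s=state();print(s)
for c in("top","side","wrist"):
    p=grab_frame(c);save(p,c+"0");print(c,[(k,np.round(v,3).tolist()) for k,v in p.items() if k not in("pixels",)and not isinstance(v,str)])
    for n,z in dict(module=.05,window=.05,foam=.05,notch=.034,mat=.003,timer=.018,vial=.034,marker=.019,carton=.056).items():
        for r in look_for(p,n)[:2]: print(n,np.round(r["point"]),round(r["confidence"],2),at_z(p,r["point"],z,s).round(3))
E
```

```text
{'t': 0.0, 'joint_positions': array([ 1.16896743e+00,  3.20264639e-01,  1.56565966e+00,  3.52719348e-05,
        1.25735759e+00, -1.99895407e-02]), 'joint_vel': array([ 5.64116187e-05, -4.98602258e-04,  2.16074887e-03,  2.61806517e-04,
       -1.03139821e-03,  1.26669475e-03]), 'tau': array([ 4.29404081e-04, -4.12458658e+01, -2.31977355e+01,  7.28148501e-02,
        4.57077404e-02, -1.14919139e-04]), 'ee_pos': array([0.21405368, 0.53314701, 0.21314344]), 'tcp_rot': array([-5.96098003e-01, -3.08412661e+00,  2.58330190e-03]), 'ft_force': array([-0.51539611,  0.10045445, -0.35818285]), 'moment': array([-0.03300891,  0.01734515, -0.03245524]), 'grasp_force': 0.0, 'grip_width': 0.09120627248270255}
top [('fovy', 49.744), ('cx', 280.012), ('cy', 209.403), ('view', [[0.013, -1.0, 0.018, -0.076], [0.996, 0.014, 0.086, -0.554], [-0.086, 0.017, 0.996, -1.188], [0.0, 0.0, 0.0, 1.0]]), ('shot', 1)]
module [384. 248.] 0.87 [ 0.456 -0.34   0.05 ]
window [386. 249.] 0.63 [ 0.452 -0.346  0.05 ]
window [375. 255.] 0.21 [ 0.437 -0.317  0.05 ]
foam [377. 254.] 0.74 [ 0.44  -0.322  0.05 ]
foam [181. 247
[... 403 characters left out ...]
31), ('cx', 282.771), ('cy', 209.568), ('view', [[-0.938, -0.348, 0.004, 0.534], [0.228, -0.605, 0.763, -0.209], [-0.263, 0.716, 0.646, -1.169], [0.0, 0.0, 0.0, 1.0]]), ('shot', 2)]
module [355. 159.] 0.58 [ 0.47  -0.354  0.05 ]
window [360. 163.] 0.68 [ 0.454 -0.341  0.05 ]
notch [357. 174.] 0.96 [ 0.451 -0.307  0.034]
mat [329. 226.] 0.95 [ 0.47  -0.09   0.003]
timer [315. 266.] 0.76 [0.459 0.076 0.018]
vial [301. 302.] 0.54 [0.45  0.205 0.034]
carton [289. 329.] 0.83 [0.445 0.297 0.056]
wrist [('fovy', 71.782), ('cx', 278.825), ('cy', 209.866), ('tool_from_camera', [[-0.001, 0.964, 0.265, 0.076], [1.0, -0.0, 0.002, 0.0], [0.002, 0.265, -0.964, -0.171], [0.0, 0.0, 0.0, 1.0]]), ('shot', 3)]
```

View pics/top0.png

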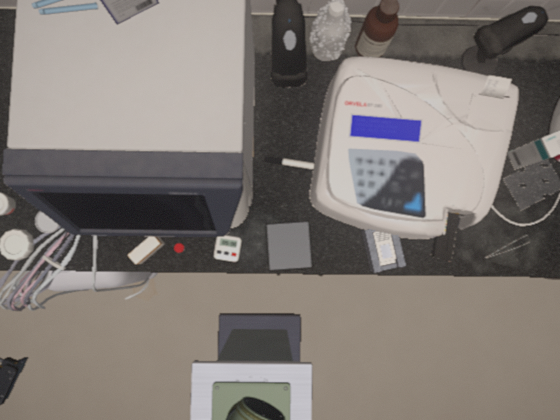

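View pics/side0.png

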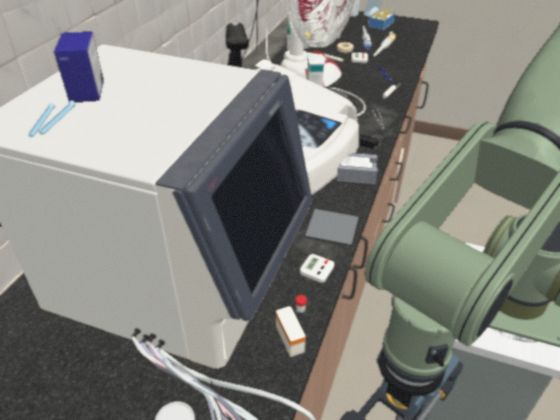

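The top view shows the foam at about (385,248), with the module in it. The mat is at (290,246), the timer at (228,248), the vial at (180,248), the carton at (145,250) and the marker at (297,163). I still need to know which end has the notch, so I'll go closer with the wrist camera.

Run:
```python
from h import *
s=state();M=R.from_rotvec(s["tcp_rot"]).as_matrix();print(M.round(3))
p=s["ee_pos"]
for q in([.33,.25,.26],[.33,-.33,.26]):
    q=np.array(q);print((M.T@(q-p)/.15).round(2), np.linalg.norm(q-p));p=q
p=grab_frame("top");a=cv2.resize(p["pixels"][215:285,350:420],(560,560),interpolation=cv2.INTER_CUBIC)
cv2.imwrite("pics/c1.png",a[:,:,::-1])
```

```text
[[-0.928  0.373 -0.   ]
 [ 0.373  0.928  0.   ]
 [ 0.     0.    -1.   ]]
[-1.42 -1.47 -0.31] 0.30977129802942177
[-1.44 -3.59 -0.  ] 0.5800000000000001
```

View pics/c1.png

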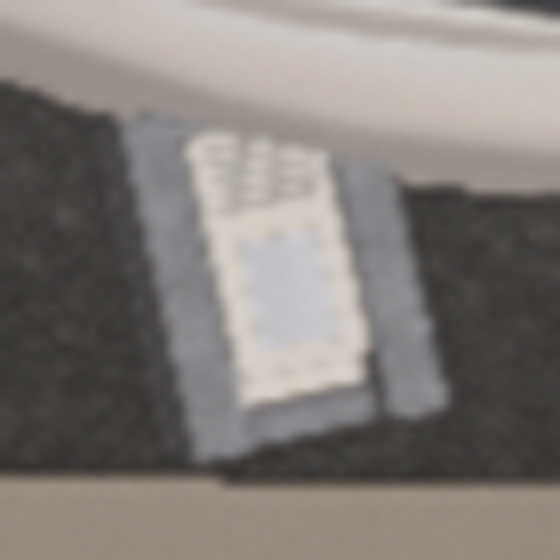

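The ribs, and so the +x end, face the analyser. The notch faces the robot, and the module is yawed about +12°. I'll move closer.

>>> arm_command(targets=[-0.2, -0.21, -0.045, 0, -0.2, -0.21, -0.045, 0, -0.2, -0.21, -0.045, 0, -0.2, -0.21, -0.045, 0, -0.2, -0.21, -0.045, 0, -0.2, -0.21, -0.045, 0, -0.2, -0.21, -0.045, 0])

```text
t: 2.25
ee_pos: [0.3273, 0.2491, 0.2617]
tcp_rot: [0.595, 3.084, 0.001]
ft_force: [0.7, -0.3, 0.4]
grip_width: 0.0911
grasp_force: 0.0
```

>>> arm_command(targets=[-0.12, -0.3, 0, 0, -0.12, -0.3, 0, 0, -0.12, -0.3, 0, 0, -0.12, -0.3, 0, 0, -0.12, -0.3, 0, 0, -0.12, -0.3, 0, 0, -0.12, -0.3, 0, 0, -0.12, -0.3, 0, 0, -0.12, -0.3, 0, 0, -0.12, -0.3, 0, 0, -0.12, -0.3, 0, 0, -0.12, -0.3, 0, 0])

```text
t: 3.45
ee_pos: [0.3257, -0.333, 0.2614]
tcp_rot: [0.597, 3.083, -0.0]
ft_force: [1.1, 1.0, 0.4]
grip_width: 0.0913
grasp_force: 0.0
```

>>> arm_command(targets=[0, 0, 0, -0.28, 0, 0, 0, -0.28, 0, 0, 0, -0.28, 0, 0, 0, -0.28, 0, 0, 0, 0], hand=255)

```text
t: 3.95
ee_pos: [0.3319, -0.3252, 0.2611]
tcp_rot: [0.305, -3.12, 0.009]
ft_force: [-0.8, -0.5, -0.0]
grip_width: 0.0541
grasp_force: 0.0
```

Run:
```python
from h import *
s=state();print(s["t"],s["ee_pos"],s["joint_positions"].round(2));print(R.from_rotvec(s["tcp_rot"]).as_matrix().round(3))
p=grab_frame("wrist");save(p,"w1")
for n,z in dict(module=.05,foam=.05,notch=.034).items():
        for r in look_for(p,n)[:2]: print(n,np.round(r["point"]),round(r["confidence"],2),at_z(p,r["point"],z,s).round(3))
```

```text
3.95 [ 0.3319446  -0.32520644  0.26107506] [-0.79  0.12  1.72 -0.01  1.31 -2.56]
[[-0.981 -0.193 -0.006]
 [-0.193  0.981 -0.006]
 [ 0.008 -0.005 -1.   ]]
module [253. 254.] 0.6 [ 0.43  -0.344  0.05 ]
foam [269. 236.] 0.74 [ 0.399 -0.327  0.05 ]
notch [268. 236.] 0.75 [ 0.404 -0.327  0.034]
notch [252. 256.] 0.4 [ 0.44  -0.346  0.034]
```

View pics/w1.png

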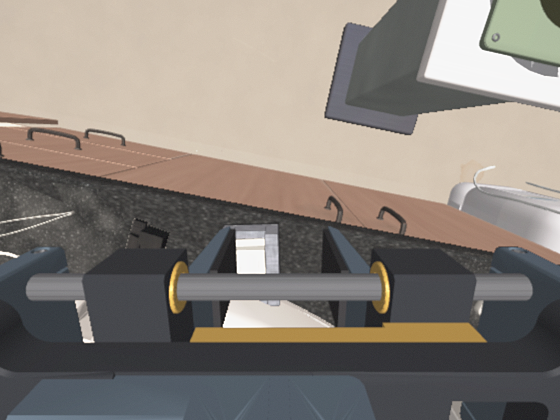

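The foam and module are at about (255,255), partly hidden by the gripper, and joint 6 is at its limit. I'll turn half round, which gives the same grasp.

>>> arm_command(targets=[0, 0, 0, 0.273, 0, 0, 0, 0.273, 0, 0, 0, 0.273, 0, 0, 0, 0.273, 0, 0, 0, 0.273, 0, 0, 0, 0.273, 0, 0, 0, 0.273, 0, 0, 0, 0.273, 0, 0, 0, 0.273, 0, 0, 0, 0.273, 0, 0, 0, 0.273])

```text
t: 5.25
ee_pos: [0.3314, -0.3257, 0.2611]
tcp_rot: [-2.004, -2.418, 0.015]
ft_force: [0.0, 0.6, -0.3]
grip_width: 0.0008
grasp_force: 0.0
```

>>> arm_command(targets=[0, 0, 0, 0.273, 0, 0, 0, 0.273, 0, 0, 0, 0.273, 0, 0, 0, 0.273, 0, 0, 0, 0.273, 0, 0, 0, 0.273, 0, 0, 0, 0.273, 0, 0, 0, 0.273, 0, 0, 0, 0.273, 0, 0, 0, 0.273, 0, 0, 0, 0.273])

```text
t: 6.35
ee_pos: [0.3314, -0.3257, 0.2611]
tcp_rot: [3.122, 0.29, -0.011]
ft_force: [0.6, -0.3, -0.3]
grip_width: 0.0007
grasp_force: 0.0
```

Run:
```python
from h import *
s=state();print(s["t"],s["ee_pos"],s["joint_positions"].round(2));print(R.from_rotvec(s["tcp_rot"]).as_matrix().round(3))
p=grab_frame("wrist");save(p,"w2")
for n,z in dict(module=.05,foam=.05,notch=.034).items():
        for r in look_for(p,n)[:2]: print(n,np.round(r["point"]),round(r["confidence"],2),at_z(p,r["point"],z,s).round(3))
```

```text
6.35 [ 0.33143796 -0.32566393  0.26110965] [-0.79  0.12  1.72 -0.01  1.31  0.59]
[[ 0.983  0.184 -0.007]
 [ 0.184 -0.983 -0.007]
 [-0.008  0.005 -1.   ]]
module [312.  87.] 0.89 [ 0.459 -0.344  0.05 ]
foam [296.  94.] 0.73 [ 0.447 -0.326  0.05 ]
notch [293.  93.] 0.67 [ 0.45  -0.322  0.034]
```

View pics/w2.png

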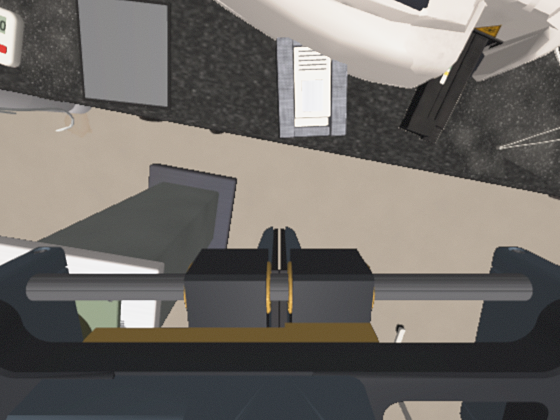

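The foam's near corners are at about (280,136) and (345,134). The module spans about (295,45) to (329,125), and the analyser's edge reaches just to the foam's far end. I'll zoom in for corners.

Run:
```python
import cv2
a=cv2.imread("pics/w2.png")[25:145,260:365];cv2.imwrite("pics/c2.png",cv2.resize(a,None,fx=5,fy=5,interpolation=cv2.INTER_CUBIC))
```

```text
(no output)
```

View pics/c2.png

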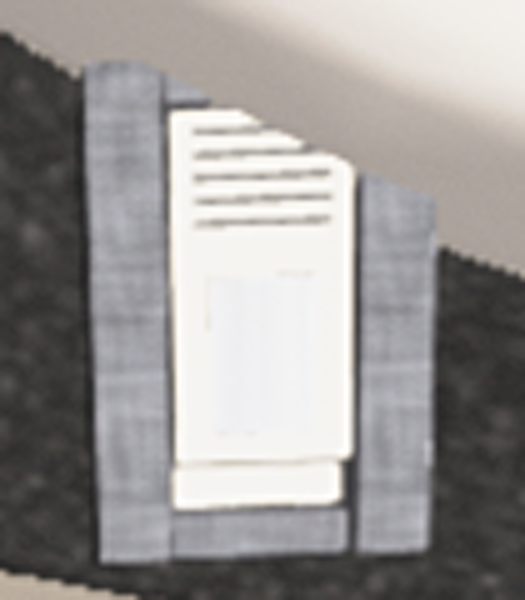

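Run:
```python
from h import *
s=state();p=grab_frame("wrist")
for n,u,z in [("foamL",(100,562),.05),("foamR",(428,552),.05),("stepL",(175,462),.05),("stepR",(352,458),.05),("farL",(168,110),.05),("ledgeL",(172,507),.034),("ledgeR",(340,503),.034),("foamfarL",(85,65),.05),("notchL",(170,558),.034),("notchR",(350,552),.034)]:
    print(n,at_z(p,(260+u[0]/5,25+u[1]/5),z,s).round(4))
for c in [(83,2),(172,0),(168,107),(80,97)]: print("mat",at_z(p,c,.003,s).round(3))
t=grab_frame("top")
for r in look_for(t,"mat")[:1]: print(at_z(t,r["point"],.003).round(3))
```

```text
foamL [ 0.3931 -0.3156  0.05  ]
foamR [ 0.4116 -0.3973  0.05  ]
stepL [ 0.4206 -0.3294  0.05  ]
stepR [ 0.4301 -0.3728  0.05  ]
farL [ 0.4977 -0.3113  0.05  ]
ledgeL [ 0.41   -0.3318  0.034 ]
ledgeR [ 0.4195 -0.375   0.034 ]
foamfarL [ 0.5031 -0.2903  0.05  ]
notchL [ 0.3971 -0.334   0.034 ]
notchR [ 0.4079 -0.3806  0.034 ]
mat [ 0.507 -0.038  0.003]
mat [ 0.531 -0.149  0.003]
mat [ 0.402 -0.155  0.003]
mat [ 0.392 -0.036  0.003]
[ 0.459 -0.095  0.003]
```

>>> arm_command(targets=[0, 0, 0, -0.07, 0.1, 0.06, 0.248, 0, 0.1, 0.06, 0.248, 0, 0.1, 0.06, 0.248, 0, 0.1, 0.06, 0.248, 0, 0.1, 0.06, 0.248, 0, 0, 0, 0, 0, 0, 0, 0, 0])

```text
t: 7.5
ee_pos: [0.4133, -0.3534, 0.0744]
tcp_rot: [3.116, 0.359, -0.014]
ft_force: [-0.1, 0.3, -0.3]
grip_width: 0.0007
grasp_force: 0.0
```

Run:
```python
from h import *
s=state();M=R.from_rotvec(s["tcp_rot"]).as_matrix();print(s["t"],s["ee_pos"],M.round(3),s["ft_force"]);
p=grab_frame("wrist");save(p,"w3")
print((M.T@(np.array([.4141,-.3536,.0375])-s["ee_pos"])/.15).round(3))
```

```text
7.5 [ 0.41333365 -0.35344239  0.07444504] [[ 0.974  0.227 -0.008]
 [ 0.227 -0.974 -0.005]
 [-0.009  0.003 -1.   ]] [-0.10899914  0.31560893 -0.2869857 ]
[0.007 0.001 0.246]
```

View pics/w3.png

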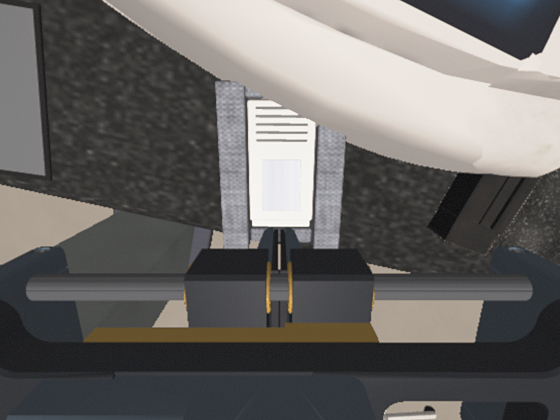

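The shut fingers (about 280,240) are centred on the module's stepped end. I'll press down.

>>> arm_command(targets=[0, 0, 0.03, 0, 0, 0, 0.03, 0, 0, 0, 0.03, 0, 0, 0, 0.03, 0, 0, 0, 0.03, 0, 0, 0, 0.03, 0, 0, 0, 0.03, 0, 0, 0, 0.03, 0, 0, 0, 0, 0, 0, 0, 0, 0])

```text
t: 8.55
ee_pos: [0.4133, -0.3539, 0.0385]
tcp_rot: [3.116, 0.357, -0.012]
ft_force: [0.3, -0.5, 0.2]
grip_width: 0.0004
grasp_force: 0.0
```

>>> arm_command(targets=[0, 0, -0.05, 0, 0, 0, -0.1, 0, 0, 0, -0.2, 0, 0, 0, -0.3, 0, 0, 0, 0, 0, 0, 0, 0, 0, 0, 0, 0, 0], hand=0)

```text
t: 9.25
ee_pos: [0.4135, -0.3527, 0.1357]
tcp_rot: [3.116, 0.357, -0.013]
ft_force: [0.4, 0.9, -0.1]
grip_width: 0.0536
grasp_force: 0.0
```

Run:
```python
from h import *
s=state();M=R.from_rotvec(s["tcp_rot"]).as_matrix();print(s["t"],s["ee_pos"],s["ft_force"]);
p=grab_frame("wrist")["pixels"];q=grab_frame("side")["pixels"]
a=cv2.resize(q[110:210,300:440],(560,400),interpolation=cv2.INTER_CUBIC)
cv2.imwrite("pics/w4.png",np.vstack([p[:200],a])[:,:,::-1])
```

```text
9.25 [ 0.41348005 -0.35271114  0.13569135] [ 0.36114281  0.93929116 -0.11794342]
```

View pics/w4.png

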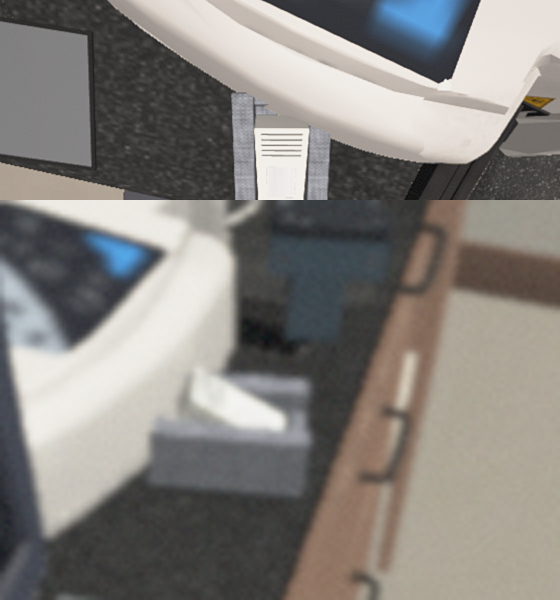

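The module now rests tipped up by itself: in the side view its raised end is at about crop (200,380), and the fingers are clear. The analyser's rim is close to the raised end, so I'll work out how much room the fingers have.

Run:
```python
from h import *
s=state();p=grab_frame("wrist");t=grab_frame("top");yw=np.radians(12.7);c=np.array([.459,-.3435])
X=np.array([np.cos(yw),np.sin(yw)]);Y=np.array([-X[1],X[0]])
s2=dict(ee_pos=[.33143796,-.32566393,.26110965],tcp_rot=R.from_matrix([[ 0.983,0.184,-0.007],[0.184,-0.983,-0.007],[-0.008,0.005,-1.]]).as_rotvec())
ff=lambda q:(round(1e3*(q[:2]-c)@X),round(1e3*(q[:2]-c)@Y))
A=[(260+u/5,25+v/5) for u,v in[(85,62),(170,72),(250,115),(350,160),(435,205),(520,270)]]
B=[(200,62),(233,92),(270,113),(310,130),(330,139),(400,158)]
C=[(350+u/8,215+v/8) for u,v in[(120,115),(260,132),(400,178)]]
for h in(.05,.08,.11,.14):
    print(h,"w2",[ff(at_z(p,a,h,s2)) for a in A],"\n  w4",[ff(at_z(p,a,h,s)) for a in B],"\n  top",[ff(at_z(t,a,h)) for a in C])
# module raised top edge, wrist view
print("raised",[ff(at_z(p,a,.069,s)) for a in((254,128),(310,128))])
```

```text
0.05 w2 [(55, 41), (52, 21), (43, 2), (32, -22), (22, -42), (7, -63)] 
  w4 [(78, 65), (56, 40), (40, 9), (26, -25), (19, -42), (3, -104)] 
  top [(55, 41), (40, -2), (16, -44)]
0.08 w2 [(47, 41), (45, 23), (36, 5), (26, -17), (17, -35), (3, -55)] 
  w4 [(72, 58), (53, 35), (39, 9), (27, -21), (20, -37), (6, -91)] 
  top [(55, 48), (40, 5), (17, -36)]
0.11 w2 [(40, 41), (37, 24), (29, 9), (20, -11), (11, -29), (-1, -46)] 
  w4 [(67, 51), (50, 31), (37, 8), (27, -18), (22, -31), (9, -79)] 
  top [(55, 54), (41, 12), (18, -27)]
0.14 w2 [(32, 41), (30, 26), (22, 12), (14, -6), (6, -22), (-5, -38)] 
  w4 [(61, 43), (47, 27), (36, 7), (28, -15), (23, -26), (13, -66)] 
  top [(55, 60), (41, 20), (19, -19)]
raised [(28, 22), (28, -22)]
```

The rim is at about 65 mm height: foam x ≈ 37 mm at y = 0, and ≈ 18 mm at y = −40. Pads centred at x = +28 would hit it. I'll pinch further back (x ≈ +2) with a narrow opening, lift, and regrasp later on the mat.

>>> arm_command(targets=[0.1, 0.003, 0, 0, 0.11, 0.003, 0, 0, 0.113, 0.004, 0, 0, 0, 0, 0.12, 0, 0, 0, 0.12, 0, 0, 0, 0.12, 0, 0, 0, 0.08, 0, 0, 0, 0.05, 0, 0, 0, 0, 0], hand=109)

```text
t: 10.35
ee_pos: [0.4612, -0.3438, 0.0613]
tcp_rot: [3.117, 0.358, -0.014]
ft_force: [-0.2, -0.2, -0.4]
grip_width: 0.0521
grasp_force: 0.0
```

Run:
```python
from h import *
s=state();M=R.from_rotvec(s["tcp_rot"]).as_matrix();print(s["t"],s["ee_pos"],s["ft_force"],s["grip_width"]);
print((M.T@(np.array([.461,-.343,.052])-s["ee_pos"])/.15).round(3))
p=grab_frame("wrist")["pixels"][150:300,180:380];q=grab_frame("side")["pixels"]
a=cv2.resize(q[110:210,300:440],(560,400),interpolation=cv2.INTER_CUBIC)
cv2.imwrite("pics/w5.png",np.hstack([a,cv2.copyMakeBorder(p,0,250,0,0,0)])[:,:,::-1])
```

```text
10.35 [ 0.4611738  -0.34376549  0.06134642] [-0.20184535 -0.20955594 -0.38786973] 0.05207572897903593
[ 0.001 -0.005  0.062]
```

View pics/w5.png

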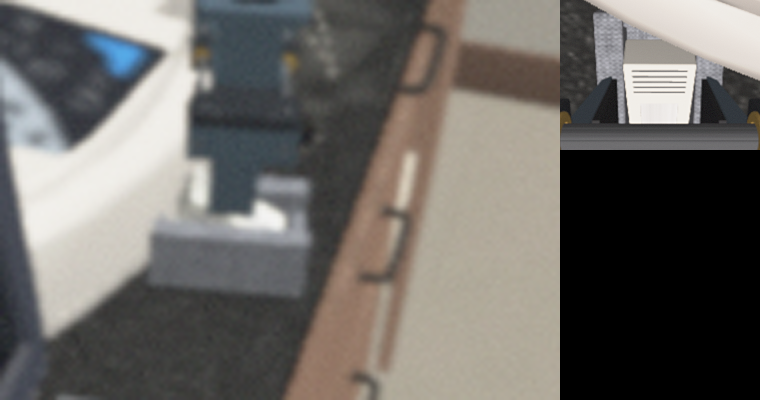

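The fingers straddle the module and touch nothing. I'll lower, close, and lift while drawing back.

>>> arm_command(targets=[0, 0, 0.03, 0, 0, 0, 0.03, 0, 0, 0, 0, 0])

```text
t: 10.75
ee_pos: [0.4606, -0.3441, 0.0529]
tcp_rot: [3.116, 0.357, -0.013]
ft_force: [-0.3, -0.0, -1.0]
grip_width: 0.0523
grasp_force: 0.0
```

>>> arm_command(targets=[0, 0, 0, 0, 0, 0, 0, 0, 0, 0, 0, 0, 0, 0, 0, 0, 0, 0, 0, 0], hand=255, grip_force=30)

```text
t: 11.25
ee_pos: [0.461, -0.3444, 0.0534]
tcp_rot: [3.115, 0.357, -0.012]
ft_force: [-0.1, 0.9, -0.5]
grip_width: 0.043
grasp_force: 30.0
```

>>> arm_command(targets=[0, 0, -0.02, 0, 0, 0, -0.04, 0, 0, 0, -0.06, 0, 0, 0, -0.1, 0, 0, 0, -0.1, 0, 0, 0, -0.15, 0, 0, 0, -0.15, 0, 0, 0, -0.15, 0, 0, 0, 0, 0])

```text
t: 12.15
ee_pos: [0.4636, -0.3448, 0.1728]
tcp_rot: [3.11, 0.356, -0.002]
ft_force: [1.8, -0.3, -1.6]
grip_width: 0.0432
grasp_force: 30.0
```

Run:
```python
from h import *
s=state();print(s["t"],s["ee_pos"],s["ft_force"],s["grip_width"],s["grasp_force"],s["joint_positions"].round(2));
p=grab_frame("wrist")["pixels"][150:300,180:380];q=grab_frame("side")["pixels"]
a=cv2.resize(q[90:190,300:440],(560,400),interpolation=cv2.INTER_CUBIC)
cv2.imwrite("pics/w6.png",np.hstack([a,cv2.copyMakeBorder(p,0,250,0,0,0)])[:,:,::-1])
```

```text
12.15 [ 0.46361717 -0.34482056  0.17281335] [ 1.75041288 -0.29901295 -1.59080946] 0.04320357255728196 29.98566448688507 [-0.65  0.35  1.63 -0.01  1.16  0.69]
```

View pics/w6.png

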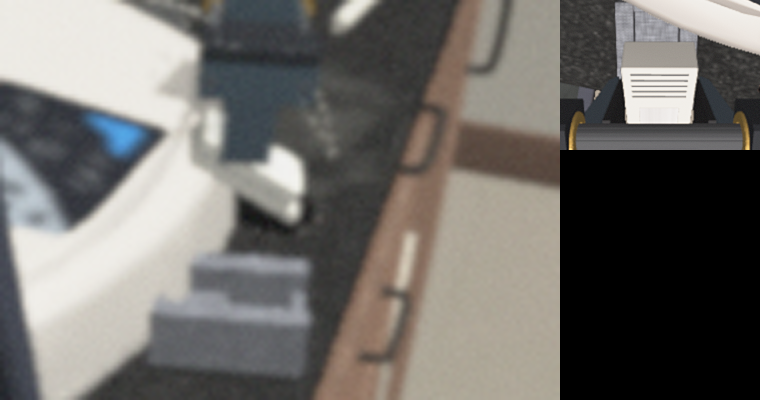

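The module is held about 30° nose-up and clear of the foam. I'll draw back, turn by about 170° so that it will later topple away from the robot, and carry it to the mat.

>>> arm_command(targets=[-0.3, 0, 0, 0, -0.3, 0, 0, 0, 0, 0, 0, -0.258, 0, 0, 0, -0.258, 0, 0, 0, -0.258, 0, 0, 0, -0.258, 0, 0, 0, -0.258, 0, 0, 0, -0.258, 0, 0, 0, -0.258, 0, 0, 0, -0.258, 0, 0, 0, -0.258, 0, 0, 0, -0.258])

```text
t: 13.45
ee_pos: [0.3733, -0.3631, 0.1678]
tcp_rot: [-2.204, -2.234, 0.015]
ft_force: [0.0, 0.3, -1.4]
grip_width: 0.0432
grasp_force: 30.0
```

>>> arm_command(targets=[0, 0, 0, -0.258, 0, 0, 0, -0.258, 0, 0, 0, -0.258, 0, 0, 0, -0.258, 0, 0, 0, -0.258, 0, 0, 0, -0.258, 0, 0, 0, -0.258, 0, 0, 0, -0.258, 0, 0, 0, -0.258, 0, 0, 0, -0.258, 0, 0, 0, -0.258, 0, 0, 0, -0.258])

```text
t: 14.65
ee_pos: [0.3733, -0.3631, 0.1678]
tcp_rot: [0.1, -3.131, 0.006]
ft_force: [0.1, -1.0, -0.6]
grip_width: 0.0435
grasp_force: 30.0
```

Run:
```python
from h import *
s=state();M=R.from_rotvec(s["tcp_rot"]).as_matrix();print(s["t"],s["ee_pos"],M.round(3),s["grip_width"],s["joint_positions"].round(2))
t=grab_frame("top");g=t["pixels"][205:285,250:330].astype(int)
m=(abs(g.max(2)-g.min(2))<25)&(g.mean(2)>75)&(g.mean(2)<125)
m=cv2.morphologyEx(m.astype(np.uint8),cv2.MORPH_OPEN,np.ones((3,3)))
n,l,st,c=cv2.connectedComponentsWithStats(m);k=1+st[1:,4].argmax();print(st[k])
pts=np.argwhere(l==k)[:,::-1]+[250,205]
b=cv2.boxPoints(cv2.minAreaRect(pts.astype(np.float32)));W=np.array([at_z(t,q,.003)[:2] for q in b]);print(W.round(3),W.mean(0))
print((M.T@(np.array([.455,-.095,.09])-s["ee_pos"])/.15).round(3))
p=grab_frame("side")
for n in("module","window","corner1","corner2","corner3","corner4"):
    for c in(t,p): print(n,[(np.round(r["point"]),round(r["confidence"],2)) for r in look_for(c,n)[:1]])
```

```text
14.65 [ 0.37329265 -0.36305316  0.16778695] [[-0.998 -0.064 -0.009]
 [-0.064  0.998 -0.004]
 [ 0.009 -0.004 -1.   ]] 0.04346519027035014 [-0.79  0.27  1.76 -0.01  1.12 -2.42]
[ 4 37  8  8 52]
[[ 0.467  0.001]
 [ 0.467 -0.018]
 [ 0.449 -0.019]
 [ 0.448  0.   ]] [ 0.45783329 -0.00900897]
[-0.663  1.75   0.506]
module [(array([402., 267.]), 0.46)]
module [(array([390., 136.]), 0.7)]
window [(array([403., 269.]), 0.62)]
window [(array([391., 135.]), 0.87)]
corner1 [(array([402., 270.]), 0.54)]
corner1 [(array([387., 138.]), 0.86)]
corner2 [(array([402., 270.]), 0.54)]
corner2 [(array([387., 138.]), 0.86)]
corner3 [(array([402., 270.]), 0.54)]
corner3 [(array([387., 138.]), 0.86)]
corner4 [(array([402., 270.]), 0.54)]
corner4 [(array([387., 138.]), 0.86)]
```

>>> arm_command(targets=[-0.095, 0.25, 0.05, 0, -0.095, 0.25, 0.05, 0, -0.095, 0.25, 0.05, 0, -0.095, 0.25, 0.05, 0, -0.095, 0.25, 0.05, 0, -0.095, 0.25, 0.05, 0, -0.095, 0.25, 0.05, 0, 0, 0, 0.05, 0, 0, 0, 0.05, 0, 0, 0, 0, 0])

```text
t: 16.35
ee_pos: [0.4569, -0.097, 0.0988]
tcp_rot: [0.091, -3.131, 0.01]
ft_force: [0.5, -0.2, -0.1]
grip_width: 0.0432
grasp_force: 30.0
```

```bash
cat > blob.py <<'E'
from h import *
# white blob of the module in top and side pictures, boxed, around a given world point
def blob(c,P,hw=45,thr=165):
    p=grab_frame(c);V=np.array(p["view"]);q=V[:3,:3]@P+V[:3,3]
    f=210/np.tan(np.radians(p["fovy"])/2);u=int(p["cx"]+f*q[0]/-q[2]);v=int(p["cy"]-f*q[1]/-q[2])
    g=p["pixels"][max(v-hw,0):v+hw,max(u-hw,0):u+hw].astype(int)
    m=((g.min(2)>thr)&(g.max(2)-g.min(2)<45)).astype(np.uint8)
    n,l,st,ce=cv2.connectedComponentsWithStats(m)
    out=[]
    for k in range(1,n):
        if st[k,4]>15:
            pts=np.argwhere(l==k)[:,::-1]+[max(u-hw,0),max(v-hw,0)]
            out.append((st[k,4],cv2.boxPoints(cv2.minAreaRect(pts.astype(np.float32))).round(1).tolist()))
    return (u,v),out,p
E
python3 - <<'E'
from blob import *
s=state();print(s["t"],s["ee_pos"],s["ft_force"],s["grip_width"])
for c in("top","side"):
    a,b,p=blob(c,s["ee_pos"]);print(c,a,b,[np.round(r["point"]) for r in look_for(p,"module")[:1]])
E
```

```text
16.35 [ 0.45694827 -0.09700703  0.09879435] [ 0.51855147 -0.19496114 -0.09739318] 0.04322262978114928
top (291, 246) [(np.int32(87), [[321.0, 201.0], [335.0, 201.0], [335.0, 210.0], [321.0, 210.0]])] []
side (337, 198) [(np.int32(509), [[304.0, 153.0], [328.0, 153.0], [328.0, 191.0], [304.0, 191.0]]), (np.int32(101), [[341.0, 198.0], [349.0, 190.0], [357.0, 198.0], [349.0, 206.0]]), (np.int32(71), [[318.20001220703125, 197.1999969482422], [327.29998779296875, 195.3000030517578], [329.20001220703125, 204.8000030517578], [320.1000061035156, 206.60000610351562]])] [array([331., 205.])]
```

>>> arm_command(targets=[0, 0, 0.08, 0, 0, 0, 0.08, 0, 0, 0, 0.05, 0, 0, 0, 0.03, 0, 0, 0, 0, 0])

```text
t: 17.05
ee_pos: [0.4574, -0.0969, 0.0634]
tcp_rot: [0.091, -3.133, 0.01]
ft_force: [-0.5, -0.1, -1.0]
grip_width: 0.0434
grasp_force: 30.0
```

>>> arm_command(targets=[0, 0, 0.02, 0, 0, 0, 0.02, 0, 0, 0, 0, 0])

```text
t: 17.35
ee_pos: [0.4574, -0.0967, 0.0575]
tcp_rot: [0.092, -3.133, 0.01]
ft_force: [-0.4, 0.3, -1.8]
grip_width: 0.0428
grasp_force: 30.0
```

>>> arm_command(targets=[0, 0, 0.02, 0, 0, 0, 0, 0])

```text
t: 17.55
ee_pos: [0.4574, -0.0966, 0.0545]
tcp_rot: [0.092, -3.133, 0.01]
ft_force: [0.1, -0.3, -0.3]
grip_width: 0.0429
grasp_force: 30.0
```

>>> arm_command(targets=[0, 0, 0.02, 0, 0, 0, 0, 0])

```text
t: 17.75
ee_pos: [0.4574, -0.0968, 0.0516]
tcp_rot: [0.092, -3.133, 0.01]
ft_force: [-1.1, 0.2, 1.2]
grip_width: 0.0429
grasp_force: 30.0
```

>>> arm_command(targets=[0, 0, 0, 0, 0, 0, 0, 0, 0, 0, 0, 0, 0, 0, -0.1, 0, 0, 0, -0.25, 0, 0.1, 0, -0.3, 0, 0.3, 0, 0, 0, 0.32, 0, 0, 0, 0.32, 0, 0, 0], hand=50)

```text
t: 18.65
ee_pos: [0.301, -0.1051, 0.1505]
tcp_rot: [0.093, -3.134, 0.011]
ft_force: [-0.8, -0.5, 0.2]
grip_width: 0.0734
grasp_force: 0.0
```

Run:
```python
from blob import *
s=state();print(s["t"],s["ee_pos"],s["ft_force"],s["grip_width"],s["joint_positions"].round(2))
for z in (.027,):
    a,b,p=blob("top",np.array([.462,-.096,z]),hw=25,thr=150)
    for n,bx in b:
        W=np.array([at_z(p,q,z)[:2] for q in bx]);print(n,bx,W.round(3).tolist(),W.mean(0).round(4),np.linalg.norm(W-np.roll(W,1,0),axis=1).round(3))
    print([(r["point"],r["confidence"],at_z(p,r["point"],z).round(3)) for n in("module","window","mat") for r in look_for(p,n)[:1]])
    g=p["pixels"][246];print(g[260:320:3].mean(1).astype(int))
    q=grab_frame("side");print([(n,np.round(r["point"]),round(r["confidence"],2),at_z(q,r["point"],z).round(3)) for n in("module","window","mat") for r in look_for(q,n)[:1]])
```

```text
18.65 [ 0.30101628 -0.1051203   0.1504806 ] [-0.79201754 -0.52953158  0.24594808] 0.07337479884463388 [-0.36 -0.03  2.17 -0.01  1.01 -1.99]
588 [[280.8999938964844, 231.5], [298.0, 230.5], [299.8999938964844, 264.8999938964844], [282.79998779296875, 265.79998779296875]] [[0.496, -0.071], [0.499, -0.117], [0.408, -0.123], [0.405, -0.077]] [ 0.4519 -0.0971] [0.091 0.046 0.091 0.045]
[([290.6, 249.8], 0.95, array([ 0.447, -0.098,  0.027])), ([282.3, 242.9], 0.74, array([ 0.465, -0.075,  0.027]))]
[ 79  71  60 125 129 126 125 136 208 202 198 196 196 149 126 126 126  57
  59  64]
[('module', array([336., 221.]), 0.59, array([ 0.454, -0.09 ,  0.027])), ('window', array([337., 223.]), 0.8, array([ 0.449, -0.083,  0.027])), ('mat', array([326., 231.]), 0.69, array([ 0.466, -0.046,  0.027]))]
```

It lies flat on the mat: a 91 × 46 mm outline at (0.452, −0.097), with the ribbed end towards the robot. I'll regrasp near that end.

>>> arm_command(targets=[-0.185, 0, 0.2, 0, -0.185, 0, 0.2, 0, -0.185, -0.01, 0.2, 0, -0.185, 0, 0.2, 0, 0, 0, 0.07, 0, 0, 0, 0.04, 0, 0, 0, 0.02, 0, 0, 0, 0.02, 0, 0, 0, 0, 0])

```text
t: 19.95
ee_pos: [0.4122, -0.1013, 0.0076]
tcp_rot: [0.091, -3.134, 0.011]
ft_force: [-0.4, -0.6, 0.5]
grip_width: 0.0733
grasp_force: 0.0
```

>>> arm_command(targets=[0, 0, 0, 0, 0, 0, 0, 0, 0, 0, 0, 0, 0, 0, 0, 0, 0, 0, 0, 0], hand=255, grip_force=4)

```text
t: 20.45
ee_pos: [0.4125, -0.1012, 0.0073]
tcp_rot: [0.092, -3.134, 0.01]
ft_force: [-1.3, 0.8, 3.3]
grip_width: 0.044
grasp_force: 4.0
```

>>> arm_command(targets=[0, 0, -0.05, 0, 0, 0, -0.08, 0, 0, 0, -0.1, 0, 0, 0, -0.12, 0, 0, 0, -0.12, 0, 0, 0, -0.12, 0, 0, 0, -0.1, 0, 0, 0, -0.04, 0, 0, 0, 0, 0, 0, 0, 0, 0, 0, 0, 0, 0])

```text
t: 21.55
ee_pos: [0.4125, -0.1003, 0.1157]
tcp_rot: [0.092, -3.132, 0.009]
ft_force: [-0.3, -0.7, -2.1]
grip_width: 0.0443
grasp_force: 4.0
```

Run:
```python
from blob import *
s=state();print(s["t"],s["ee_pos"],s["ft_force"],s["moment"].round(3),s["grip_width"],s["grasp_force"])
for c in("side","top"):
    a,b,p=blob(c,s["ee_pos"]+[.02,0,-.03],hw=40);print(c,a,b)
    f=210/np.tan(np.radians(p["fovy"])/2);V=np.array(p["view"])
    M=R.from_rotvec(s["tcp_rot"]).as_matrix()
    # predicted outline (centroid and box) for tilts, held at module x34 z12
    for th in(0,30,60,90):
        C=np.array([[x,y,z] for x in(-45,45) for y in(-22,22) for z in(0,24)])/1e3-[.034,0,.012]
        t=np.radians(th);X=M[:,0]*np.cos(t)+[0,0,np.sin(t)];Z=-M[:,0]*np.sin(t)+[0,0,np.cos(t)]
        Y=np.cross(Z,X);Q=s["ee_pos"]+[0,0,.01]+C@np.array([X,Y,Z]);q=Q@V[:3,:3].T+V[:3,3]
        uv=np.c_[p["cx"]+f*q[:,0]/-q[:,2],p["cy"]-f*q[:,1]/-q[:,2]];print(th,uv.min(0).round(),uv.max(0).round())
    print([np.round(r["point"]) for r in look_for(p,"module")[:1]])
```

```text
21.55 [ 0.41248475 -0.10028664  0.11573143] [-0.26947809 -0.7033464  -2.0730662 ] [ 0.056  0.08  -0.008] 0.044269874042307825 3.999834582209587
side (346, 203) [(np.int32(862), [[305.79998779296875, 163.0], [344.70001220703125, 161.1999969482422], [346.20001220703125, 193.89999389648438], [307.29998779296875, 195.6999969482422]])]
0 [323. 179.] [362. 203.]
30 [324. 183.] [363. 209.]
60 [333. 182.] [364. 219.]
90 [347. 183.] [363. 223.]
[]
top (292, 255) [(np.int32(251), [[283.0, 230.0], [301.0, 230.0], [301.0, 246.0], [283.0, 246.0]])]
0 [283. 231.] [303. 270.]
30 [282. 234.] [303. 271.]
60 [283. 244.] [303. 271.]
90 [283. 258.] [303. 270.]
[array([292., 238.])]
```

It's still held level and hasn't swung. I'll use minimum grip and brisk vertical jerks so that it swings to hang.

>>> arm_command(targets=[0, 0, 0, 0, 0, 0, 0, 0, 0, 0, -0.33, 0, 0, 0, 0, 0, 0, 0, 0, 0], grip_force=3)

```text
t: 22.25
ee_pos: [0.4141, -0.1003, 0.1668]
tcp_rot: [0.092, -3.136, 0.011]
ft_force: [0.3, 0.1, -2.1]
grip_width: 0.0441
grasp_force: 3.0
```

```bash
cat > tilt.py <<'E'
from blob import *
s=state();print(s["t"],s["ee_pos"],s["ft_force"],s["moment"].round(3),s["grip_width"])
a,b,p=blob("top",s["ee_pos"]+[.02,0,-.03],hw=40);print("top",a,b)
print("side",blob("side",s["ee_pos"]+[.02,0,-.03],hw=30)[:2])
f=210/np.tan(np.radians(p["fovy"])/2);V=np.array(p["view"]);M=R.from_rotvec(s["tcp_rot"]).as_matrix()
for th in(0,20,40,60,75,90,105):
    C=np.array([[x,y,z] for x in(-45,45) for y in(-22,22) for z in(0,24)])/1e3-[.034,0,.012]
    t=np.radians(th);X=M[:,0]*np.cos(t)+[0,0,np.sin(t)];Z=-M[:,0]*np.sin(t)+[0,0,np.cos(t)]
    Y=np.cross(Z,X);Q=s["ee_pos"]+[0,0,.01]+C@np.array([X,Y,Z]);q=Q@V[:3,:3].T+V[:3,3]
    v=p["cy"]-f*q[:,1]/-q[:,2];print(th,v.min().round(1),end="; ")
E
python3 tilt.py
```

```text
22.25 [ 0.414124   -0.10027808  0.1668041 ] [ 0.3281601   0.05695515 -2.12148268] [ 0.082  0.062 -0.021] 0.044107743995550446
top (293, 255) []
side ((347, 187), [(np.int32(500), [[317.0, 157.0], [336.0, 157.0], [336.0, 189.0], [317.0, 189.0]])])
0 229.7; 20 230.5; 40 235.1; 60 242.8; 75 250.0; 90 258.1; 105 257.8;
```

```bash
cat > fit.py <<'E'
from h import *
def fit():
    s=state();M=R.from_rotvec(s["tcp_rot"]).as_matrix();print(s["t"],s["ee_pos"].round(4),s["ft_force"].round(1),round(s["grip_width"],4))
    P=[(c,grab_frame(c)) for c in("side","top")];res=[]
    for th in range(-20,125,5):
        t=np.radians(th);X=M[:,0]*np.cos(t)+[0,0,np.sin(t)];Z=-M[:,0]*np.sin(t)+[0,0,np.cos(t)];Y=np.cross(Z,X);sc=[]
        for c,p in P:
            V=np.array(p["view"]);f=210/np.tan(np.radians(p["fovy"])/2)
            C=np.array([[x,y,z] for x in(-45,15) for y in(-22,22) for z in(0,24)])/1e3-[.034,0,.012]
            q=(s["ee_pos"]+[0,0,.01]+C@np.array([X,Y,Z]))@V[:3,:3].T+V[:3,3]
            uv=np.c_[p["cx"]+f*q[:,0]/-q[:,2],p["cy"]-f*q[:,1]/-q[:,2]]
            h=cv2.convexHull(uv.astype(np.float32)).round().astype(np.int32)
            m=np.zeros((420,560),np.uint8);cv2.fillConvexPoly(m,h,1)
            g=p["pixels"].min(2).astype(float);ring=cv2.dilate(m,np.ones((7,7)))-m
            sc+=[round(g[m>0].mean()),round(g[ring>0].mean())]
        res.append((th,*sc))
    for r in res: print(*r,end=" | ")
if __name__=="__main__": fit()
E
python3 fit.py
```

```text
22.35 [ 0.4127 -0.0999  0.1652] [-0.3  0.4 -2.1] 0.0436
-20 118 119 101 104 | -15 121 115 102 104 | -10 122 114 102 104 | -5 122 114 101 103 | 0 119 112 102 103 | 5 114 110 102 104 | 10 110 110 102 104 | 15 101 107 101 103 | 20 93 104 100 103 | 25 87 102 100 103 | 30 79 100 99 103 | 35 72 95 98 103 | 40 69 87 97 103 | 45 70 81 96 103 | 50 71 80 94 103 | 55 75 82 93 102 | 60 78 82 92 102 | 65 85 80 92 99 | 70 94 78 96 95 | 75 102 74 101 97 | 80 111 66 104 101 | 85 109 69 108 105 | 90 99 76 111 108 | 95 91 81 114 113 | 100 81 84 118 114 | 105 76 83 120 114 | 110 71 81 121 115 | 115 68 82 122 115 | 120 67 84 122 115 |
```

A clear peak at about 82°: the module hangs almost upright. I'll lower it until its ledge touches the mat.

>>> arm_command(targets=[0, 0, 0.1, 0, 0, 0, 0.15, 0, 0, 0, 0.13, 0, 0, 0, 0.09, 0, 0, 0, 0.06, 0, 0, 0, 0.03, 0, 0, 0, 0, 0])

```text
t: 23.15
ee_pos: [0.4126, -0.1006, 0.0815]
tcp_rot: [0.092, -3.132, 0.009]
ft_force: [-0.4, -0.4, -1.7]
grip_width: 0.0442
grasp_force: 3.0
```

```bash
python3 fit.py
```

```text
23.15 [ 0.4126 -0.1006  0.0815] [-0.4 -0.4 -1.7] 0.0442
-20 58 67 102 105 | -15 58 65 102 105 | -10 58 63 102 104 | -5 59 60 102 104 | 0 59 66 102 103 | 5 60 72 102 103 | 10 61 80 102 104 | 15 65 84 102 104 | 20 69 87 102 104 | 25 73 89 101 104 | 30 79 91 100 104 | 35 84 94 99 104 | 40 89 95 98 103 | 45 92 96 96 103 | 50 97 99 95 103 | 55 100 99 94 102 | 60 103 100 92 102 | 65 106 100 93 100 | 70 109 101 96 97 | 75 114 100 101 96 | 80 116 98 105 100 | 85 116 91 108 104 | 90 109 85 112 110 | 95 98 83 115 112 | 100 88 86 119 114 | 105 82 90 121 115 | 110 77 91 122 114 | 115 75 89 122 115 | 120 75 89 122 114 |
```

>>> arm_command(targets=[0, 0, 0.02, 0, 0, 0, 0, 0, 0, 0, 0, 0])

```text
t: 23.55
ee_pos: [0.4137, -0.101, 0.0796]
tcp_rot: [0.092, -3.135, 0.011]
ft_force: [0.7, -0.9, 1.2]
grip_width: 0.0438
grasp_force: 3.0
```

>>> arm_command(targets=[0, 0, 0.02, 0, 0, 0, 0, 0, 0, 0, 0, 0])

```text
t: 23.85
ee_pos: [0.4133, -0.101, 0.0762]
tcp_rot: [0.092, -3.134, 0.011]
ft_force: [0.0, -1.8, 3.9]
grip_width: 0.044
grasp_force: 3.0
```

>>> arm_command(targets=[0, 0, 0.02, 0, 0, 0, 0, 0, 0, 0, 0, 0])

```text
t: 24.15
ee_pos: [0.4128, -0.1009, 0.0729]
tcp_rot: [0.092, -3.133, 0.01]
ft_force: [0.1, -1.3, 2.5]
grip_width: 0.044
grasp_force: 3.0
```

It's in contact with the mat. I'll tilt the top over, away from the robot.

>>> arm_command(targets=[-0.04, 0, 0, 0, -0.04, 0, 0, 0, -0.04, 0, 0.005, 0, -0.04, 0, 0.01, 0, -0.04, 0, 0.015, 0, 0, 0, 0, 0])

```text
t: 24.75
ee_pos: [0.4442, -0.0989, 0.0682]
tcp_rot: [0.092, -3.135, 0.01]
ft_force: [1.7, 1.4, 2.5]
grip_width: 0.0438
grasp_force: 3.0
```

```bash
python3 fit.py
```

```text
24.75 [ 0.4442 -0.0989  0.0682] [1.7 1.4 2.5] 0.0438
-20 69 92 93 86 | -15 66 92 91 85 | -10 64 91 91 85 | -5 64 91 92 85 | 0 64 88 90 84 | 5 67 86 91 85 | 10 71 83 91 85 | 15 74 81 93 87 | 20 79 83 93 87 | 25 83 84 95 88 | 30 88 86 97 89 | 35 94 88 98 93 | 40 98 93 97 103 | 45 101 98 97 107 | 50 104 101 97 107 | 55 107 103 98 104 | 60 109 106 102 101 | 65 109 108 106 101 | 70 110 111 109 104 | 75 112 111 113 108 | 80 114 112 116 112 | 85 116 111 120 115 | 90 121 116 122 118 | 95 124 112 125 118 | 100 129 106 124 117 | 105 129 105 124 117 | 110 125 95 123 116 | 115 121 91 122 114 | 120 113 88 120 111 |
```

About 110° now, well past vertical. I'll go a little further, then let go and retreat.

>>> arm_command(targets=[-0.03, 0, 0.02, 0, -0.03, 0, 0.02, 0, -0.03, 0, 0.02, 0, 0, 0, 0, 0])

```text
t: 25.25
ee_pos: [0.457, -0.0983, 0.0589]
tcp_rot: [0.092, -3.134, 0.01]
ft_force: [1.9, 1.2, 2.3]
grip_width: 0.0437
grasp_force: 3.0
```

>>> arm_command(targets=[0, 0, 0, 0, 0, 0, 0, 0, 0, 0, 0, 0, 0, 0, 0, 0, 0, 0, -0.1, 0, 0, 0, -0.25, 0, 0.1, 0, -0.3, 0, 0.3, 0, 0, 0, 0.32, 0, 0, 0, 0.3, 0, 0, 0], hand=50)

```text
t: 26.25
ee_pos: [0.302, -0.1064, 0.1578]
tcp_rot: [0.093, -3.133, 0.011]
ft_force: [-0.9, -1.2, 0.9]
grip_width: 0.0734
grasp_force: 0.0
```

Run:
```python
from blob import *
s=state();print(s["t"],s["ee_pos"],s["ft_force"].round(1))
a,b,p=blob("top",np.array([.459,-.096,.02]),hw=30,thr=150)
for n,bx in b:
    W=np.array([at_z(p,q,.027)[:2] for q in bx]);print(n,W.round(3).tolist(),W.mean(0).round(4))
print([(n,np.round(r["point"]),round(r["confidence"],2),at_z(p,r["point"],.027).round(3)) for n in("module","window","mat") for r in look_for(p,n)[:1]])
g=p["pixels"][216:276,262:316].astype(int).mean(2)
cl=cv2.connectedComponentsWithStats((g<70).astype(np.uint8));print("dark",[(x.tolist(),c.round(1)+[262,216]) for x,c in zip(cl[2],cl[3]) if 40<x[4]<1500])
m=(g>105).astype(np.uint8);n,l,st,c=cv2.connectedComponentsWithStats(m);k=1+st[1:,4].argmax()
bx=cv2.boxPoints(cv2.minAreaRect((np.argwhere(l==k)[:,::-1]+[262,216]).astype(np.float32)));print("mat",bx.round(1).tolist(),[at_z(p,q,.003)[:2].round(3).tolist() for q in bx])
```

```text
26.25 [ 0.30199838 -0.10639352  0.1577654 ] [-0.9 -1.2  0.9]
425 [[0.522, -0.071], [0.524, -0.117], [0.435, -0.121], [0.432, -0.075]] [ 0.4785 -0.0959]
[('module', array([288., 234.]), 0.73, array([ 0.488, -0.091,  0.027])), ('window', array([290., 241.]), 0.91, array([ 0.47 , -0.096,  0.027])), ('mat', array([286., 248.]), 0.61, array([ 0.451, -0.086,  0.027]))]
dark [([0, 0, 54, 59, 1014], array([289.7, 242.9])), ([25, 14, 7, 14, 92], array([290. , 236.9]))]
mat [[266.6000061035156, 221.89999389648438], [307.6000061035156, 219.3000030517578], [310.5, 266.6000061035156], [269.6000061035156, 269.20001220703125]] [[0.522, -0.033], [0.531, -0.144], [0.403, -0.153], [0.395, -0.043]]
```

The black window is now visible at (290,237), so the module lies window up. Its centre is about 15 mm beyond the mat's centre, which leaves only about 5 mm at the far edge. I'll grip it lightly and draw it back 15 mm.

>>> arm_command(targets=[-0.198, 0, 0.17, 0, -0.198, 0, 0.17, 0, -0.198, -0.007, 0.17, 0, -0.198, 0, 0.17, 0, -0.198, 0, 0.17, 0, 0, 0, 0.07, 0, 0, 0, 0.04, 0, 0, 0, 0.03, 0, 0, 0, 0, 0])

```text
t: 27.35
ee_pos: [0.4507, -0.0999, 0.0083]
tcp_rot: [0.091, -3.133, 0.01]
ft_force: [-0.4, 0.8, 0.4]
grip_width: 0.0734
grasp_force: 0.0
```

>>> arm_command(targets=[0, 0, 0, 0, 0, 0, 0, 0, 0, 0, 0, 0, 0, 0, 0, 0, 0, 0, 0, 0, 0.02, 0, 0, 0, 0.03, 0, 0, 0, 0.03, 0, 0, 0, 0.02, 0, 0, 0, 0, 0, 0, 0], hand=255, grip_force=4)

```text
t: 28.35
ee_pos: [0.4362, -0.101, 0.0086]
tcp_rot: [0.092, -3.134, 0.011]
ft_force: [2.1, -0.3, 6.4]
grip_width: 0.0445
grasp_force: 4.0
```

>>> arm_command(targets=[0, 0, 0, 0, 0, 0, 0, 0, 0, 0, 0, 0, 0, 0, 0, 0, 0, 0, -0.1, 0, 0, 0, -0.2, 0, 0, 0, -0.3, 0, 0.3, 0, -0.1, 0, 0.32, 0, 0, 0, 0.3, 0, 0, 0, 0, 0, 0, 0], hand=50)

```text
t: 29.45
ee_pos: [0.2927, -0.1067, 0.1134]
tcp_rot: [0.089, -3.127, 0.007]
ft_force: [-0.7, -1.1, -0.1]
grip_width: 0.0734
grasp_force: 0.0
```

Run:
```python
from blob import *
s=state();print(s["t"],s["ee_pos"],s["ft_force"].round(1))
a,b,p=blob("top",np.array([.459,-.096,.02]),hw=30,thr=150)
for n,bx in b:
    W=np.array([at_z(p,q,.027)[:2] for q in bx]);print(n,W.round(3).tolist(),W.mean(0).round(4))
q=grab_frame("side")
print([(n,np.round(r["point"]),round(r["confidence"],2),at_z(c,r["point"],z).round(3)) for c in(p,q) for n,z in(("module",.02),("window",.027),("timer",.018)) for r in look_for(c,n)[:1]])
```

```text
29.45 [ 0.29274527 -0.1066552   0.11341951] [-0.7 -1.1 -0.1]
439 [[0.509, -0.073], [0.512, -0.119], [0.421, -0.124], [0.418, -0.078]] [ 0.4652 -0.0984]
[('module', array([290., 246.]), 0.56, array([ 0.456, -0.097,  0.02 ])), ('window', array([290., 247.]), 0.67, array([ 0.455, -0.095,  0.027])), ('timer', array([231., 250.]), 0.73, array([0.445, 0.06 , 0.018])), ('module', array([328., 217.]), 0.57, array([ 0.48 , -0.106,  0.02 ])), ('window', array([332., 221.]), 0.74, array([ 0.465, -0.087,  0.027])), ('timer', array([313., 268.]), 0.75, array([0.462, 0.082, 0.018]))]
```

```bash
python3 -c "
from station import *
print(sign_off())"
```

```text
the job is handed in; nothing more can be done
None
```

I've handed the job in at about 29.5 s of the 61 s allowed: the module tipped up by itself in its pocket, and it now lies window up near the middle of the mat with the gripper clear; the verdict wasn't returned.

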